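Put the card tins away in the games case and snap it shut

TASK

Put both playing-card tins, the burgundy one and the green one, away in the wooden games case: slide each on its long edge down into a slot of its own (either slot will do) until it stands fully home on the bottom. Then swing the lid over and press it down until it snaps shut. Do not knock over or push about the glasses, bottle, candlestick or sweet dish standing around.

Things in the scene. Friction and masses are not known exactly. Their poses are not given: they have to be found in the camera images.
- case: open walnut games case, does not move; outside 122 mm (its x) by 164 mm (its y), walls 76 mm high, 7 mm thick; origin: centre of its underside on the table; z up. The lid is hinged on the -x wall, which faces roughly the robot. Inside, a pale block rises to 32 mm above the table and has two slots, 60 mm apart along y, the long way along x
- slot_a (a point): centre of the bottom of the +y slot, 6 mm above the table; axes as the case. Slot: 93 mm (x) by 22 mm (y), 26 mm deep, 2 mm bevel at the mouth. A tin fully home stands on the bottom, its top 70 mm above the table (6 mm below the rim), 38 mm of it above the block; room for fingers: 40 mm from its face to the other tin, 34 mm to the wall
- slot_b (a point): centre of the bottom of the -y slot, 6 mm above the table; otherwise the same as slot_a
- lid (a joint): angle of the walnut lid, rad: 0 shut, 1.57 upright, up to 2.0 (leaning back towards the robot). Stiff hinge: it stays where it is left, about 2 N at its edge moves it. The last 0.1 rad goes against a spring catch at the middle of its free edge: about 10 to 14 N pressed down near that edge; it then snaps past and is held below 0.03
- lid_hinge (a point): middle of the lid's hinge line, at the top of the case's -x wall, 76.5 mm above the table; turns with the lid: x from hinge to free edge, y along the hinge, z out of its outer (top) face
- lid_edge (a point): middle of the lid's free edge, on its outer (top) face; axes as lid_hinge. Lid: 124 mm from hinge to edge, 166 mm wide, 7 mm thick; at the middle of the edge a brass tongue 28 mm wide sticks out 7 mm farther and hangs 19 mm below the lid's inner face
- tin_red: burgundy rigid playing-card tin, 90 mm long (its x), 20 mm thick (its y), 64 mm high (its z), rounded edges, about 0.13 kg, standing on a long edge on the table; origin: centre of its underside. 
- tin_green: dark green rigid playing-card tin, 90 mm long (its x), 20 mm thick (its y), 64 mm high (its z), rounded edges, about 0.13 kg, standing on a long edge on the table; origin: centre of its underside. 
- tin_red_mid (a point): centre of the burgundy tin
- tin_green_mid (a point): centre of the green tin
- flute: champagne flute, 190 mm high, 60 mm across at most; origin: centre of its foot; leave alone
- bottle: green glass bottle, 235 mm high, 68 mm across; origin: centre of its underside; leave alone
- tumbler: glass tumbler, 90 mm high, 68 mm across; origin: centre of its underside; leave alone
- candlestick: brass candlestick with a white candle, 167 mm high, 64 mm across at the foot; origin: centre of its foot; leave alone
- dish: blue footed dish of sweets, 67 mm high, 90 mm across; origin: centre of its foot; leave alone
Things that resemble listed ones, but are neither listed nor needed, are in the scene too. Of the things like the tin_green, leave any that is blue or purple; of the rest the larger one is meant.

How it is judged (in metres and radians):
On the way, in this order (a step that is already met when the one before it is completed fails the run):
1. both tins stand fully home, one in each slot ((horizontal distance between tin_red_mid and slot_a below 0.006 m or horizontal distance between tin_red_mid and slot_b below 0.006 m) and z of tin_red_mid in the frame of case between 0.03 and 0.042 m and angle between the x axis of each of tin_red, tin_green and the x axis of case, either way round below 0.08 rad and angle between the z axis of each of tin_red, tin_green and the z axis of case, either way round below 0.08 rad and (horizontal distance between tin_green_mid and slot_a below 0.006 m or horizontal distance between tin_green_mid and slot_b below 0.006 m) and z of tin_green_mid in the frame of case between 0.03 and 0.042 m), for 0.2 s.
2. the lid is pressed shut past its catch (value of joint lid below 0.04 rad), for 0.2 s.
At the end, for the whole second after the job is handed in: each tin stands at rest on its long edge in a slot of the case: its centre within 6 mm of the slot's in plan, at most 4 mm above its fully home height, in line with the slot to 0.08 rad; the lid is snapped shut (joint below 0.04 rad) (all of step 1 and value of joint lid below 0.04 rad and linear speed of each of tin_red, tin_green below 0.02 m/s); the robot touches nothing.
It fails at once if the flute is pushed more than 30 mm or tipped over (distance of flute from where it was at the start of the episode above 0.03 m or angle between flute's own z axis and vertical above 0.5 rad).
It fails at once if the bottle is pushed more than 30 mm or tipped over (distance of bottle from where it was at the start of the episode above 0.03 m or angle between bottle's own z axis and vertical above 0.5 rad).
It fails at once if the tumbler is pushed more than 30 mm or tipped over (distance of tumbler from where it was at the start of the episode above 0.03 m or angle between tumbler's own z axis and vertical above 0.5 rad).
It fails at once if the candlestick is pushed more than 30 mm or tipped over (distance of candlestick from where it was at the start of the episode above 0.03 m or angle between candlestick's own z axis and vertical above 0.5 rad).
It fails at once if the dish is pushed more than 30 mm or tipped over (distance of dish from where it was at the start of the episode above 0.03 m or angle between dish's own z axis and vertical above 0.5 rad).
It also fails if it takes over 72 s, if anything falls off the work surface, if the arm or the gripper's body presses on something with over 40 N, if the wrist force passes 120 N, or if a joint passes its speed limit or range.

ROBOT

A 6-joint arm with a two-finger parallel gripper is mounted at the origin on the work surface. World frame = base frame: x ahead of the robot, y to its left, z up, the work surface at z = 0. Lengths are in m, angles in degrees, forces in N, time in s.
With the tool pointing down it reaches from about 0.35 to 0.975 m from the base axis. Payload 4.9 kg.
Tool frame: the origin (TCP) lies midway between the tips of the shut fingers; the grasp point (between the pads) lies 19 mm behind it; z points along the fingers, y is the line along which they close (so a half turn about z gives the same grasp; the last joint's range is limited). The gripper opens to 85 mm and grips with 20 to 120 N. Pads are 22 mm wide; open, the fingers measure 114 mm over their backs; the gripper's body (76 mm by 85 mm) begins 54 mm behind the grasp point. The pads swing forward as they close: fully open they stand 13 mm farther back than shut.
Start: joints at [68.812, 3.019, 92.412, -0, 84.569, -6.818], TCP at [0.155, 0.605, 0.231] pointing down, gripper open.
Joint ranges: [-172.51, 172.51], [-57.92, 126.97], [3.15, 148.05], [-58.71, 238.71], [5.1, 150.11], [-179.66, 179.66]. Speed limits (degrees/s): [147.25, 147.25, 180, 180, 180, 180].

INTERFACE

Orientations are given as a 3x3 rotation matrix whose columns are the frame's x, y, z axes.
In Python, from station import read_state, vision, job gives the robot as it stands. The module is installed in compiled form; this text tells all that it offers.
- The arm moves only by the tool play_rows, never from a script. Its argument "steps" is a list that holds one entry, the list of rows, each a list of 6 numbers: the shift along the tool's x, y, z in mm, then the turn, a rotation vector about the tool's x, y, z in rad. In form: [[[x, y, z, rx, ry, rz], ...]]. A call has 1 to 10 rows; each row shifts and turns the commanded pose from where the row before left it, along the tool's axes as they then stand; what a row does not reach is not made up. A row lasts 1/10 s, in which the tool goes at most 50 mm and 8.59 degrees, less where a joint would pass 70% of its speed; a pose out of reach is approached as far as the arm can. A call with a gripper value outside its range is refused whole. "hand" is the closure, from -1 (fully open) to 1 (shut), set as the call begins (left out, the last holds). The fingers move at their own pace and stop on an object; the grip force is fixed at half the most. Time passes only in rows, so rows that do not move let the fingers close. It gives the time, the measured TCP pose, the force, the opening and the grip force at its end, in the units of the state.
- read_state(): the state, without advancing time (a new reading comes with each control period).
- vision.read_camera(name): name is "side" or "top" or "wrist"; returns a dict with "color" (400x640x3 uint8, red, green, blue), "depth" (400x640 float32, m along the optical axis (not along the pixel's ray), 0 where there is no reading), "fx", "fy", "cx", "cy" (pixels), "k1" (the pictures are not rectified: a ray, as slopes to the right and down, at radius r is drawn at 1 + k1 r^2 times it, then the intrinsics apply), "extrinsics" (4x4, takes a point from camera to world coordinates). Camera axes: x right, y down, z forward; pixel columns grow to the right and rows downward; lengths in m; the calibration is good to about 2 mm. A picture is of the moment at which its call begins.
- job.close_job(): hands the job in; it is judged then, once.
Trained networks look in the newest picture that a camera, given by its name, has taken for a name from the list of things; names that differ only in an ending like _2 or _b are one class to them, and where a whole thing is asked for, a point or a joint stands for the part that bears it (a point fixed in the world has none). Each returns a list of dicts, best first, with "conf" (0 to 1); they miss things now and then, are a little off and sometimes report something else, mostly with a low value. They report only what shows in the picture. A call takes as long as a camera call. They do not tell look-alikes from the thing itself.
- vision.outline_of(thing, camera): "region" (400x640 bool, what is visible of it) and "point" ([column, row] in pixels, amid what is visible of it).
- vision.place_of(thing, camera): "point" ([column, row] in pixels: a listed point, or the origin of a listed thing).
The state is a dict: "time": time; "joint_positions": joint angles; "qvel": joint speeds; "tau": joint torques, N m; "eef_pos": TCP position; "ee_rot": TCP orientation; "wrist_force": force on the tool from outside, world axes, zero at the start; "torque": the same for the moment, N m; "grip_width": finger opening in m; "gripper_force": force on a finger pad.
Only numpy, scipy, OpenCV 4.12 (cv2) and the standard library are available. Lean on these libraries where they do the work, as an engineer would, in place of code of your own. Each camera call takes 0.05 s, during which the arm holds its last target. There are 200 camera calls.

## Working session

There is one attempt and no reset: what is moved stays moved. The work goes in short steps, Python scripts to look and compute and a tool call to move; the robot and the scene stay as the last step left them, time stands still between calls to the robot, and variables do not carry over. Pictures are saved under pics/ and viewed, at most 10 in all, crops included, and the job is handed in when it is done.

Besides the shell and the picture viewer there is one more tool, called as name(argument=value, ...), one argument or row to a line, values as JSON. play_rows: Moves the arm, as the interface text tells. Its arguments: {"type":"object","properties":{"steps":{"type":"array"},"hand":{"type":"number"}},"required":["steps"]}

```bash
mkdir -p pics
cat > h.py <<'E'
import numpy as np, cv2
from station import read_state, vision, job
def cam(n): return vision.read_camera(n)
def save(c,f): cv2.imwrite('pics/'+f,cv2.cvtColor(c['color'],cv2.COLOR_RGB2BGR))
def rays(c,px):
    px=np.atleast_2d(px).astype(float)
    d=np.c_[(px[:,0]-c['cx'])/c['fx'],(px[:,1]-c['cy'])/c['fy']]
    u=d.copy()
    for _ in range(20): u=d/(1+c['k1']*(u**2).sum(1,keepdims=True))
    return np.c_[u,np.ones(len(u))]
def cloud(c):
    H,W=c['depth'].shape
    v,u=np.mgrid[:H,:W]
    r=rays(c,np.c_[u.ravel(),v.ravel()])*c['depth'].reshape(-1,1)
    E=c['extrinsics']
    return (r@E[:3,:3].T+E[:3,3]).reshape(H,W,3)
def atz(c,px,z):
    E=c['extrinsics'];d=rays(c,px)@E[:3,:3].T
    return E[:3,3]+d*((z-E[2,3])/d[:,2])[:,None]
E
cat > a.py <<'E'
from h import *
S=read_state();print(S['time'],S['eef_pos'],S['ee_rot'],S['grip_width'])
ims=[]
for n in ['top','side']:
    c=cam(n);ims.append(c['color']);P=cloud(c)
    print(n,c['extrinsics'][:3,3].round(3))
    for t in ['case','lid','tin_red','tin_green','flute','bottle','tumbler','candlestick','dish']:
        for o in vision.outline_of(t,n)[:4]:
            m=o['region']&(c['depth']>0)
            if m.sum()<5: continue
            q=P[m];print(t,round(o['conf'],2),np.round(o['point']),m.sum(),np.percentile(q,[3,50,97],axis=0).round(3).tolist(),np.median(c['color'][m],axis=0))
    save(c,n+'0.png')
E
python3 a.py
```

```text
0.0 [0.15488527 0.60485811 0.23005472] [[-9.68726221e-01  2.48131008e-01 -7.15192541e-04]
 [ 2.48131944e-01  9.68724345e-01 -1.91882251e-03]
 [ 2.16705063e-04 -2.03627579e-03 -9.99997903e-01]] 0.08554305067298129
top [ 0.238 -0.019  1.382]
case 0.89 [316. 171.] 2229 [[0.494, -0.05, 0.004], [0.593, 0.028, 0.034], [0.654, 0.108, 0.204]] [137.  90.  42.]
lid 0.86 [308. 187.] 322 [[0.481, -0.031, 0.004], [0.506, 0.038, 0.194], [0.533, 0.113, 0.209]] [114.5  67.   41. ]
tin_red 0.73 [220. 203.] 318 [[0.454, 0.3, 0.007], [0.484, 0.33, 0.06], [0.517, 0.361, 0.067]] [143.  35.  35.]
tin_red 0.51 [316. 171.] 2285 [[0.493, -0.053, 0.004], [0.594, 0.027, 0.034], [0.656, 0.106, 0.203]] [138.  90.  42.]
tin_green 0.81 [423. 214.] 289 [[0.407, -0.319, 0.01], [0.449, -0.303, 0.062], [0.492, -0.296, 0.068]] [43. 85. 51.]
tin_green 0.64 [401. 262.] 306 [[0.276, -0.279, -0.002], [0.308, -0.242, 0.062], [0.339, -0.207, 0.069]] [149.   70.  143.5]
tin_green 0.56 [391. 190.] 120 [[0.5, -0.236, 0.01], [0.524, -0.21, 0.047], [0.549, -0.188, 0.053]] [ 68.5 102.  182. ]
flute 0.75 [250. 149.] 483 [[0.634, 0.
[... 926 characters left out ...]
n_green 0.72 [379. 315.] 505 [[0.4, -0.416, 0.004], [0.425, -0.405, 0.03], [0.452, -0.392, 0.046]] [54. 94. 51.]
tin_green 0.45 [284. 167.] 313 [[0.473, 0.296, 0.005], [0.496, 0.316, 0.039], [0.523, 0.338, 0.067]] [150.  32.  30.]
flute 0.64 [331. 139.] 386 [[0.633, 0.212, 0.011], [0.651, 0.223, 0.151], [0.672, 0.245, 0.193]] [219. 185. 150.]
bottle 0.88 [424. 216.] 1872 [[0.65, -0.263, 0.01], [0.668, -0.246, 0.115], [0.698, -0.215, 0.236]] [ 90. 134.  71.]
tumbler 0.75 [329. 244.] 952 [[0.396, -0.198, 0.007], [0.422, -0.183, 0.065], [0.456, -0.136, 0.092]] [221. 198. 165.]
candlestick 0.76 [271. 188.] 503 [[0.373, 0.136, 0.004], [0.396, 0.157, 0.054], [0.423, 0.184, 0.166]] [247. 186.  61.]
```

View pics/top0.png

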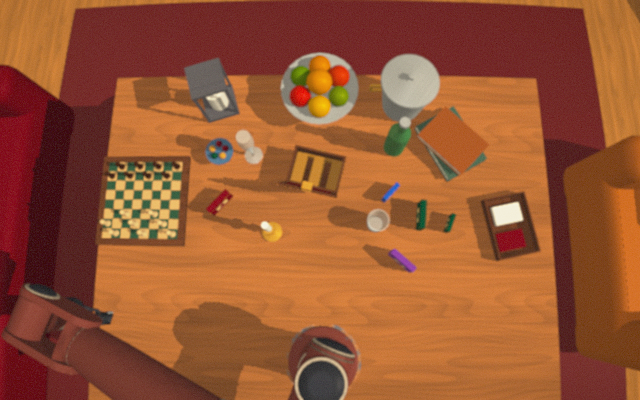

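View pics/side0.png

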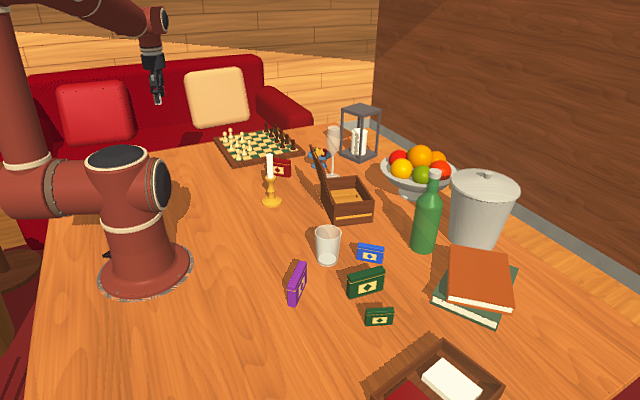

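```bash
cat > b.py <<'E'
from h import *
from scipy.optimize import minimize
c=cam('top');P=cloud(c)
C=cam('side');Q=cloud(C)
A=np.r_[P[c['depth']>0],Q[C['depth']>0]]
src=np.r_[np.zeros((c['depth']>0).sum()),np.ones((C['depth']>0).sum())]
def box(m):
    q=A[m][:,:2]; r=cv2.minAreaRect(q.astype(np.float32)*1000); return m.sum(),[np.round(x,1) for x in r[:2]],round(r[2],1)
def reg(x0,x1,y0,y1,z0,z1,s=None):
    m=(A[:,0]>x0)&(A[:,0]<x1)&(A[:,1]>y0)&(A[:,1]<y1)&(A[:,2]>z0)&(A[:,2]<z1)
    return m if s is None else m&(src==s)
for nm,b in [('red',(.43,.54,.28,.38)),('green',(.39,.51,-.34,-.28))]:
    for s in (0,1,None): print(nm,s,box(reg(*b,.056,.075,s)), A[reg(*b,.056,.075,s)].mean(0).round(4))
for s in (0,1,None): print('case rim',s,box(reg(.46,.7,-.1,.15,.068,.084,s)))
for s in (0,1): print('lid',s,box(reg(.44,.6,-.1,.16,.1,.25,s)))
for t in ['slot_a','slot_b','case','lid_hinge','lid_edge','tin_red','tin_green','tin_red_mid','tin_green_mid']:
    z={'slot':.006,'case':0,'lid_hinge':.0765,'lid_edge':.2}.get(t if t not in('slot_a','slot_b') else 'slot',.032 if 'mid' in t else 0)
    for n,k in (('top',c),('side',C)):
        for o in vision.place_of(t,n)[:4]: print(t,n,round(o['conf'],2),np.round(o['point']),atz(k,o['point'],z).round(4))
E
python3 b.py
```

```text
red 0 (np.int64(199), [array([489. , 333.1]), array([21.8, 90.5])], 47.8) [0.4877 0.3335 0.063 ]
red 1 (np.int64(86), [array([496.5, 322. ]), array([20.9, 67.9])], 47.1) [0.4971 0.319  0.0633]
red None (np.int64(285), [array([488.7, 331.5]), array([24.2, 92.3])], 47.3) [0.4905 0.3291 0.0631]
green 0 (np.int64(199), [array([ 452.3, -308.5]), array([22. , 91.6])], 85.9) [ 0.4514 -0.3078  0.0636]
green 1 (np.int64(322), [array([ 451.1, -309.4]), array([22.1, 90.3])], 83.6) [ 0.4486 -0.3116  0.0634]
green None (np.int64(521), [array([ 452., -309.]), array([23.1, 91.9])], 83.6) [ 0.4497 -0.3101  0.0635]
case rim 0 (np.int64(417), [array([592.1,  25.6]), array([164.2, 127.3])], 76.5)
case rim 1 (np.int64(415), [array([586.7,  24.2]), array([169.7, 131.3])], 76.6)
case rim None (np.int64(832), [array([588.1,  23.8]), array([169.7, 134.2])], 76.7)
lid 0 (np.int64(308), [array([508.7,  44.6]), array([163.1,  34.3])], 76.6)
lid 1 (np.int64(353), [array([505.5,  43.2]), array([168.6,  29.7])], 78.1)
slot_a top 0.83 [308. 175.] [[0.5861 0.052  0.006 ]]
slot_a top 0.35 [421. 216.] [[ 0.4522 -0.31
[... 1277 characters left out ...]
0.4023  0.    ]]
tin_green side 0.81 [365. 294.] [[ 0.4498 -0.3133  0.    ]]
tin_red_mid top 0.87 [218. 200.] [[0.4969 0.3383 0.032 ]]
tin_red_mid side 0.89 [274. 169.] [[0.4715 0.3235 0.032 ]]
tin_green_mid top 0.82 [402. 260.] [[ 0.3114 -0.2459  0.032 ]]
tin_green_mid top 0.65 [420. 215.] [[ 0.453  -0.3063  0.032 ]]
tin_green_mid top 0.6 [449. 222.] [[ 0.4297 -0.3978  0.032 ]]
tin_green_mid top 0.52 [391. 191.] [[ 0.5277 -0.2148  0.032 ]]
tin_green_mid side 0.95 [370. 251.] [[ 0.5251 -0.2147  0.032 ]]
tin_green_mid side 0.86 [299. 282.] [[ 0.3147 -0.2422  0.032 ]]
tin_green_mid side 0.58 [365. 283.] [[ 0.4515 -0.3085  0.032 ]]
tin_green_mid side 0.58 [378. 313.] [[ 0.4263 -0.3989  0.032 ]]
```

The top view shows the burgundy tin at (219,203), the real green tin at (421,215) with a smaller decoy at (450,222), and the case at (316,171) with its lid leaning back towards the robot. The side view agrees. I'll move over the burgundy tin first.

play_rows(
  steps=[
    [[-39,-18,0,0,0,0],[-39,-18,0,0,0,0],[-39,-18,0,0,0,0],[-39,-18,0,0,0,0],[-39,-18,0,0,0,0],[-39,-18,0,0,0,0],[-39,-18,0,0,0,0],[-39,-18,0,0,0,0],[-39,-18,0,0,0,0],[-39,-18,0,0,0,0]],
  ],
  hand=-1,
)

```text
time: 3.0
eef_pos: [0.4894, 0.333, 0.2315]
ee_rot: [[-0.969, 0.248, 0.0], [0.248, 0.969, 0.0], [-0.0, 0.0, -1.0]]
wrist_force: [0.5, 0.0, -1.3]
grip_width: 0.0854
gripper_force: 0.0
```

play_rows(
  steps=[
    [[0,0,0,0,0,0.121],[0,0,0,0,0,0.121],[0,0,0,0,0,0.121],[0,0,0,0,0,0.121],[0,0,0,0,0,0],[0,0,0,0,0,0]],
  ],
)

```text
time: 3.6
eef_pos: [0.4882, 0.3343, 0.2313]
ee_rot: [[-0.744, 0.669, 0.0], [0.669, 0.744, -0.0], [-0.0, 0.0, -1.0]]
wrist_force: [-0.0, 0.2, 0.5]
grip_width: 0.0854
gripper_force: 0.0
```

```bash
cat > w.py <<'E'
from h import *
import sys
S=read_state();print(S['time'],S['eef_pos'].round(4),S['ee_rot'].round(3).tolist(),S['joint_positions'].round(1))
c=cam('wrist');P=cloud(c);print(c['extrinsics'].round(3).tolist(), (c['depth']>0).mean())
save(c,sys.argv[1])
for t in sys.argv[2:]:
    for o in vision.outline_of(t,'wrist')[:3]:
        m=o['region']&(c['depth']>0);q=P[m];print(t,round(o['conf'],2),np.round(o['point']),m.sum(),np.median(c['color'][m],axis=0))
        z=np.percentile(q[:,2],97);k=q[(abs(q[:,2]-z)<.006)]
        r=cv2.minAreaRect(k[:,:2].astype(np.float32)*1000);print(z.round(4),len(k),k.mean(0).round(4),r)
E
python3 w.py w1.png tin_red
```

```text
3.6 [0.4882 0.3343 0.2313] [[-0.744, 0.669, 0.0], [0.669, 0.744, -0.0], [-0.0, 0.0, -1.0]] [ 27.2  -1.5  96.9  -0.   84.5 -20.8]
[[0.669, 0.704, 0.239, 0.428], [0.743, -0.634, -0.214, 0.388], [0.001, 0.321, -0.947, 0.374], [0.0, 0.0, 0.0, 1.0]] 0.99602734375
tin_red 0.72 [319. 177.] 1917 [124.  25.  25.]
0.0654 1685 [0.4888 0.3339 0.0638] ((490.6241760253906, 332.70684814453125), (19.7760066986084, 89.33435821533203), 47.52846908569336)
```

play_rows(
  steps=[
    [[-1.5,0,40,0,0,0],[0,0,40,0,0,0],[0,0,40,0,0,0],[0,0,40,0,0,0],[0,0,25,0,0,0],[0,0,12,0,0,0],[0,0,0,0,0,0],[0,0,0,0,0,0]],
  ],
)

```text
time: 4.5
eef_pos: [0.4904, 0.3338, 0.0358]
ee_rot: [[-0.742, 0.67, 0.002], [0.67, 0.742, 0.001], [-0.001, 0.002, -1.0]]
wrist_force: [0.9, 0.1, 0.4]
grip_width: 0.0855
gripper_force: 0.0
```

play_rows(
  steps=[
    [[0,0,0,0,0,0],[0,0,0,0,0,0],[0,0,0,0,0,0],[0,0,0,0,0,0],[0,0,0,0,0,0],[0,0,0,0,0,0],[0,0,0,0,0,0]],
  ],
  hand=1,
)

```text
time: 5.2
eef_pos: [0.4897, 0.3334, 0.0348]
ee_rot: [[-0.742, 0.67, 0.001], [0.67, 0.742, 0.0], [-0.0, 0.001, -1.0]]
wrist_force: [-0.8, 0.7, 3.4]
grip_width: 0.0191
gripper_force: 59.2
```

play_rows(
  steps=[
    [[0,0,-30,0,0,0],[0,0,-45,0,0,0],[0,0,-45,0,0,0],[0,0,-45,0,0,0],[0,0,-45,0,0,0],[0,0,0,0,0,0]],
  ],
)

```text
time: 5.8
eef_pos: [0.4925, 0.335, 0.253]
ee_rot: [[-0.742, 0.67, 0.012], [0.67, 0.742, 0.006], [-0.005, 0.013, -1.0]]
wrist_force: [0.4, 0.9, -0.5]
grip_width: 0.0192
gripper_force: 59.0
```

play_rows(
  steps=[
    [[-38,-19.3,0,0,0,0],[-38,-19.3,0,0,0,0],[-38,-19.3,0,0,0,0],[-38,-19.3,0,0,0,0],[-38,-19.3,0,0,0,0],[-38,-19.3,0,0,0,0],[-38,-19.3,0,0,0,0],[0,0,0,0,0,-0.124],[0,0,0,0,0,-0.124],[0,0,0,0,0,-0.124]],
  ],
)

```text
time: 6.8
eef_pos: [0.5956, 0.054, 0.2423]
ee_rot: [[-0.936, 0.351, -0.003], [0.351, 0.936, 0.0], [0.003, -0.001, -1.0]]
wrist_force: [-0.3, -0.4, -0.7]
grip_width: 0.0189
gripper_force: 59.1
```

play_rows(
  steps=[
    [[0,0,0,0,0,-0.124],[0,0,0,0,0,0],[0,0,0,0,0,0]],
  ],
)

```text
time: 7.1
eef_pos: [0.5956, 0.0547, 0.2431]
ee_rot: [[-0.971, 0.239, -0.002], [0.239, 0.971, 0.0], [0.002, -0.0, -1.0]]
wrist_force: [0.2, -0.4, -1.6]
grip_width: 0.0191
gripper_force: 59.1
```

```bash
python3 w.py w2.png tin_red case
```

```text
7.1 [0.5956 0.0547 0.2431] [[-0.971, 0.239, -0.002], [0.239, 0.971, 0.0], [0.002, -0.0, -1.0]] [ -1.9  -0.9  95.3   0.   85.7 -78. ]
[[0.239, 0.92, 0.31, 0.517], [0.971, -0.227, -0.077, 0.073], [-0.001, 0.319, -0.948, 0.386], [0.0, 0.0, 0.0, 1.0]] 0.99596875
tin_red 0.62 [315. 263.] 9348 [141.  25.  28.]
0.2731 8108 [0.5879 0.0551 0.272 ] ((593.0267944335938, 53.8441162109375), (20.1192684173584, 84.47457885742188), 76.06346130371094)
case 0.59 [278. 125.] 28487 [118.  65.  38.]
0.2058 2364 [0.5071 0.0445 0.2049] ((505.9701232910156, 44.52321243286133), (27.847667694091797, 26.41227912902832), 75.94145202636719)
```

View pics/w2.png

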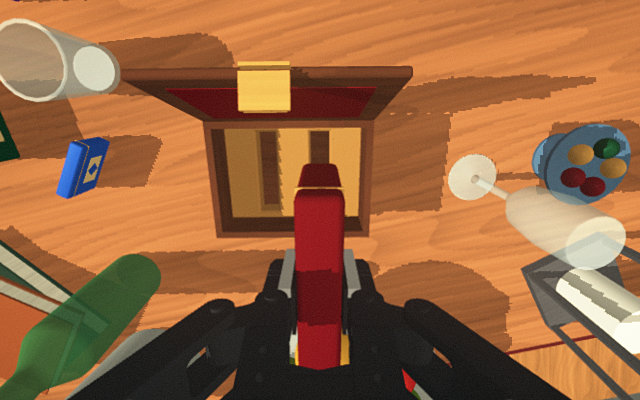

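```bash
cat > d.py <<'E'
from h import *
for n in ('wrist','top'):
    c=cam(n);P=cloud(c);q=P[c['depth']>0]
    # lid/tin masked by height; local window round the case
    d=q[:,:2]-[.592,.025]
    w=(np.abs(d)<.12).all(1)
    rim=q[w&(q[:,2]>.070)&(q[:,2]<.083)]
    best=min(np.arange(-20,-7,.25),key=lambda a:np.prod(np.ptp(np.c_[rim[:,0]*np.cos(np.radians(a))+rim[:,1]*np.sin(np.radians(a)),-rim[:,0]*np.sin(np.radians(a))+rim[:,1]*np.cos(np.radians(a))],axis=0)))
    print(n,cv2.minAreaRect(rim[:,:2].astype(np.float32)*1000),best,rim[:,2].mean())
    for a in (-13.5,):
        a=np.radians(a);R=np.array([[np.cos(a),np.sin(a)],[-np.sin(a),np.cos(a)]])
        L=q.copy();L[:,:2]=(q[:,:2]-[.592,.025])@R.T*1000
        r=L[w&(q[:,2]>.070)&(q[:,2]<.083)]
        far=r[(r[:,0]>40)];print('far wall x',np.percentile(far[:,0],[2,50,98]).round(1),'slope',np.polyfit(far[:,1],far[:,0],1))
        for s in(1,-1):
            k=r[(r[:,1]*s>65)&(abs(r[:,0])<45)];print('y wall',s,len(k),np.percentile(k[:,1],[2,50,98]).round(1),'slope deg',np.degrees(np.polyfit(k[:,0],k[:,1],1)[0]) if len(k)>5 else 0)
        lo=L[(abs(L[:,0])<48)&(abs(L[:,1])<60)&(L[:,2]<.012)&(L[:,2]>-.005)]
        for s in(1,-1):
            k=lo[lo[:,1]*s>0]
            if len(k)>5: print('slot',s,len(k),k[:,2].mean().round(4),np.percentile(k[:,:2],[1,50,99],axis=0).round(1).tolist(),'deg',np.degrees(np.polyfit(k[:,0],k[:,1],1)[0]).round(1))
E
python3 d.py
```

```text
wrist ((592.5037231445312, 23.739486694335938), (163.93226623535156, 126.93348693847656), 76.5757064819336) -13.5 0.0758559286982036
far wall x [41.4 55.5 61.4] slope [-5.61609375e-03  5.50534191e+01]
y wall 1 665 [73.5 76.8 80.5] slope deg 0.03810306120364735
y wall -1 754 [-82.5 -78.  -75.1] slope deg 0.2120135510037314
slot 1 625 0.0061 [[-42.8, 17.6], [-23.8, 28.6], [-4.3, 39.4]] deg -0.1
slot -1 1189 0.0063 [[-43.0, -42.7], [0.2, -33.7], [47.1, -24.0]] deg 0.2
top ((590.9906616210938, 25.352745056152344), (162.82736206054688, 126.86354064941406), 76.69969177246094) -13.5 0.07637027168366943
far wall x [41.4 55.3 60.5] slope [2.12019430e-02 5.55427004e+01]
y wall 1 5 [76.6 78.7 81.5] slope deg 0
y wall -1 66 [-81.3 -77.7 -74.6] slope deg 0.15265026130585552
slot -1 166 0.006 [[-39.0, -38.7], [3.7, -28.2], [46.2, -18.2]] deg 0.1
```

The wrist view shows the case clearly: slot_b near (270,168), slot_a near (318,145) partly behind the held tin (near end at 320,175), and no contact with the lid. Lowering to just above the block, then checking.

play_rows(
  steps=[
    [[-4,-0.5,35,0,0,-0.005],[0,0,40,0,0,0],[0,0,40,0,0,0],[0,0,30,0,0,0],[0,0,18,0,0,0],[0,0,0,0,0,0],[0,0,0,0,0,0]],
  ],
)

```text
time: 8.05
eef_pos: [0.6002, 0.0533, 0.0817]
ee_rot: [[-0.973, 0.232, 0.0], [0.232, 0.973, -0.0], [-0.0, 0.0, -1.0]]
wrist_force: [-0.4, 0.8, -0.3]
grip_width: 0.019
gripper_force: 59.0
```

```bash
cat > e.py <<'E'
from h import *
import sys
S=read_state();print(S['time'],S['eef_pos'].round(4),S['wrist_force'].round(1))
a=np.radians(-13.5);R=np.array([[np.cos(a),np.sin(a)],[-np.sin(a),np.cos(a)]])
print('TCP local',(R@(S['eef_pos'][:2]-[.592,.025])*1000).round(1))
c=cam('wrist');P=cloud(c);save(c,sys.argv[1])
L=P.copy();L[...,:2]=(P[...,:2]-[.592,.025])@R.T*1000
ok=c['depth']>0;col=c['color'].astype(int)
red=ok&(col[...,0]>2.2*col[...,1])&(col[...,0]>2.2*col[...,2])if sys.argv[2]=='r' else ok&(col[...,1]>1.2*col[...,0])
t=L[red&(abs(L[...,0])<60)&(abs(L[...,1])<80)&(L[...,2]<.2)]
for z0,z1 in [(.04,.05),(.06,.07),(.09,.1)]+[(t[:,2].max()-.006,1)]:
    k=t[(t[:,2]>z0)&(t[:,2]<z1)]
    if len(k)>9:print('tin z',round(z0,3),len(k),np.percentile(k[:,:2],[1,5,50,95,99],axis=0).round(1).T.tolist())
top=t[t[:,2]>t[:,2].max()-.004]; print('ang',cv2.minAreaRect(top[:,:2].astype(np.float32)))
rim=L[ok&(L[...,2]>.07)&(L[...,2]<.08)&~red]
for s in(1,-1):
    k=rim[(rim[:,1]*s>65)&(rim[:,1]*s<88)&(abs(rim[:,0])<45)];print('wall',s,np.percentile(k[:,1],[2,50,98]).round(1))
lo=L[ok&~red&(L[...,2]<.012)&(abs(L[...,0])<48)&(abs(L[...,1])<60)]
for s in(1,-1):
    k=lo[lo[:,1]*s>0]
    if len(k)>5:print('slot',s,len(k),np.percentile(k[:,:2],[1,50,99],axis=0).round(1).tolist())
E
python3 e.py w3.png r
```

```text
8.05 [0.6002 0.0533 0.0817] [-0.4  0.8 -0.3]
TCP local [ 1.3 29.4]
tin z 0.06 155 [[-43.0, -43.0, -42.7, -41.8, 53.5], [19.1, 19.9, 28.0, 36.8, 41.4]]
tin z 0.09 145 [[-43.2, -43.1, -42.8, -42.3, -41.9], [19.1, 20.0, 27.6, 35.4, 36.5]]
tin z 0.151 16 [[-8.1, -7.9, -7.1, -6.1, -5.8], [22.8, 23.0, 29.6, 32.7, 32.8]]
ang ((-6.848323822021484, 27.825523376464844), (1.9987235069274902, 10.09423828125), 4.149170875549316)
wall 1 [73.7 76.5 80.8]
wall -1 [-82.6 -77.4 -75.3]
slot 1 409 [[-42.3, 17.7], [-38.1, 28.7], [-33.5, 39.8]]
slot -1 2780 [[-41.8, -41.9], [-0.9, -34.7], [46.9, -26.2]]
```

View pics/w3.png

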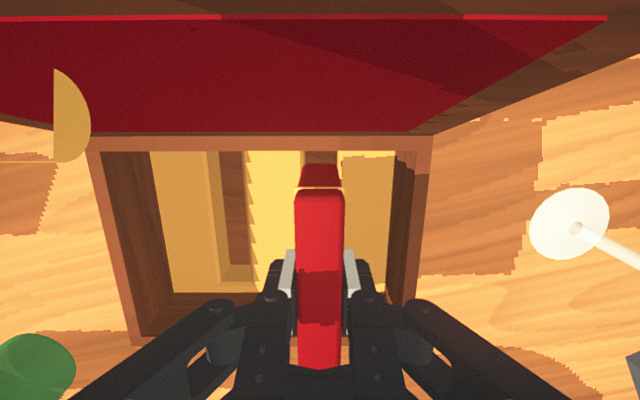

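The wrist view shows the tin's lower end (305–337, row 164) over slot_a's mouth (305–341, row 155), about a millimetre off. I'll nudge it and lower gently.

play_rows(
  steps=[
    [[1.2,0.3,0,0,0,0],[0,0,6,0,0,0],[0,0,5,0,0,0],[0,0,4,0,0,0],[0,0,4,0,0,0],[0,0,3,0,0,0],[0,0,0,0,0,0]],
  ],
)

```text
time: 8.8
eef_pos: [0.5983, 0.0538, 0.0585]
ee_rot: [[-0.973, 0.232, -0.001], [0.232, 0.973, 0.0], [0.001, -0.0, -1.0]]
wrist_force: [0.1, 0.3, -1.4]
grip_width: 0.0192
gripper_force: 59.0
```

play_rows(
  steps=[
    [[0,0,4,0,0,0],[0,0,4,0,0,0],[0,0,4,0,0,0],[0,0,3,0,0,0],[0,0,2,0,0,0],[0,0,1,0,0,0],[0,0,0,0,0,0]],
  ],
)

```text
time: 9.5
eef_pos: [0.5987, 0.0538, 0.0411]
ee_rot: [[-0.973, 0.232, -0.0], [0.232, 0.973, 0.0], [0.0, -0.0, -1.0]]
wrist_force: [0.4, -0.0, -0.5]
grip_width: 0.0192
gripper_force: 59.0
```

play_rows(
  steps=[
    [[0,0,0.8,0,0,0],[0,0,0,0,0,0]],
  ],
)

```text
time: 9.7
eef_pos: [0.5991, 0.0538, 0.0409]
ee_rot: [[-0.973, 0.232, 0.001], [0.232, 0.973, -0.0], [-0.001, 0.0, -1.0]]
wrist_force: [0.4, -0.0, -0.1]
grip_width: 0.0193
gripper_force: 59.1
```

play_rows(
  steps=[
    [[0,0,0,0,0,0],[0,0,0,0,0,0],[0,0,0,0,0,0],[0,0,0,0,0,0]],
  ],
  hand=0.2,
)

```text
time: 10.1
eef_pos: [0.5989, 0.0538, 0.0406]
ee_rot: [[-0.973, 0.232, 0.0], [0.232, 0.973, 0.0], [-0.0, 0.0, -1.0]]
wrist_force: [0.2, -1.1, 0.7]
grip_width: 0.0344
gripper_force: 0.0
```

play_rows(
  steps=[
    [[0,0,-10,0,0,0],[0,0,-30,0,0,0],[0,0,-45,0,0,0],[0,0,-45,0,0,0],[0,0,-45,0,0,0],[0,0,-40,0,0,0],[0,0,0,0,0,0],[0,0,0,0,0,0]],
  ],
)

```text
time: 10.9
eef_pos: [0.5995, 0.0538, 0.2579]
ee_rot: [[-0.973, 0.232, 0.004], [0.232, 0.973, -0.0], [-0.004, 0.001, -1.0]]
wrist_force: [-0.2, -0.4, -1.6]
grip_width: 0.0342
gripper_force: 0.0
```

```bash
python3 e.py w4.png r
```

```text
10.9 [0.5995 0.0538 0.2579] [-0.2 -0.4 -1.6]
TCP local [ 0.6 29.8]
tin z 0.04 11 [[-43.6, -43.6, -43.4, 5.3, 44.3], [20.8, 20.8, 26.4, 36.7, 38.0]]
tin z 0.06 783 [[-43.3, -41.5, -1.6, 41.8, 45.7], [18.7, 19.0, 28.5, 37.2, 37.5]]
tin z 0.066 1455 [[-42.6, -39.6, -1.3, 40.6, 44.5], [18.7, 19.2, 28.5, 36.8, 37.4]]
ang ((1.1607513427734375, 28.3804931640625), (18.971439361572266, 89.30400848388672), 89.59716033935547)
wall 1 [73.6 76.7 80.4]
wall -1 [-82.5 -78.1 -75.2]
slot 1 32 [[-43.8, 17.6], [-43.5, 32.8], [-36.1, 39.5]]
slot -1 1150 [[-43.5, -42.6], [-0.3, -33.7], [47.2, -23.8]]
```

View pics/w4.png

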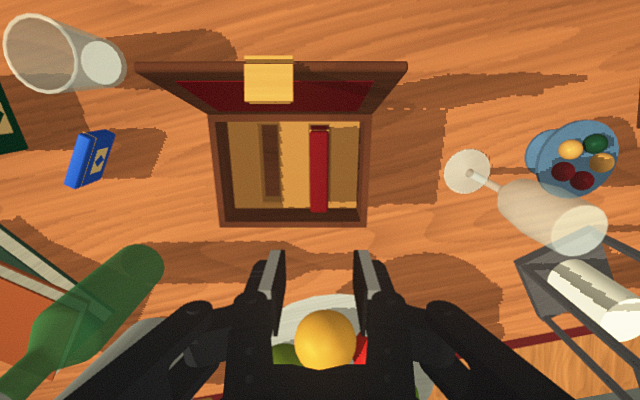

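The burgundy tin is home in slot_a at (318,170); slot_b at (270,160) is free. Going to the green tin.

play_rows(
  steps=[
    [[6.6,-42.9,0,0,0,0],[6.6,-42.9,0,0,0,0],[6.6,-42.9,0,0,0,0],[6.6,-42.9,0,0,0,0],[6.6,-42.9,0,0,0,0],[6.6,-42.9,0,0,0,0],[6.6,-42.9,0,0,0,0],[6.6,-42.9,0,0,0,0],[6.6,-42.9,0,0,0,0],[0,0,20,0,0,-0.145]],
  ],
  hand=-1,
)

```text
time: 11.95
eef_pos: [0.45, -0.3124, 0.236]
ee_rot: [[-0.996, 0.091, 0.001], [0.091, 0.996, -0.003], [-0.001, -0.003, -1.0]]
wrist_force: [0.4, 0.2, -0.8]
grip_width: 0.0857
gripper_force: 0.0
```

play_rows(
  steps=[
    [[0,0,0,0,0,0],[0,0,0,0,0,0],[0,0,0,0,0,0]],
  ],
)

```text
time: 12.25
eef_pos: [0.4518, -0.3072, 0.2353]
ee_rot: [[-0.996, 0.089, -0.0], [0.089, 0.996, 0.001], [0.001, 0.001, -1.0]]
wrist_force: [0.1, -0.2, -0.1]
grip_width: 0.0852
gripper_force: 0.0
```

```bash
python3 w.py w5.png tin_green
```

```text
12.25 [ 0.4518 -0.3072  0.2353] [[-0.996, 0.089, -0.0], [0.089, 0.996, 0.001], [0.001, 0.001, -1.0]] [ -42.    -7.9  102.6    0.    85.3 -126.9]
[[0.09, 0.944, 0.319, 0.371], [0.996, -0.085, -0.029, -0.301], [-0.0, 0.32, -0.947, 0.378], [0.0, 0.0, 0.0, 1.0]] 0.99577734375
tin_green 0.91 [402. 227.] 1637 [ 50.  86. 148.]
0.0491 775 [ 0.5262 -0.215   0.0476] ((527.8887939453125, -215.17251586914062), (15.370933532714844, 67.82591247558594), 47.30201721191406)
tin_green 0.82 [238. 155.] 1045 [34. 66. 35.]
0.0442 711 [ 0.4287 -0.4004  0.0427] ((429.7041931152344, -401.34173583984375), (13.809623718261719, 59.96971893310547), 68.55589294433594)
tin_green 0.56 [379.  28.] 3066 [127.  56. 125.]
0.0649 1884 [ 0.318  -0.2379  0.0633] ((313.60107421875, -240.9024200439453), (81.08214569091797, 20.282520294189453), 48.90384292602539)
```

Run:
```python
from h import *
c=cam('wrist');q=cloud(c)[c['depth']>0]
m=(abs(q[:,0]-.452)<.06)&(abs(q[:,1]+.308)<.03)&(q[:,2]>.058)&(q[:,2]<.07)
print(m.sum(),q[m].mean(0).round(4),cv2.minAreaRect(q[m][:,:2].astype(np.float32)*1000))
```

```text
1633 [ 0.4507 -0.3091  0.0638] ((452.8670959472656, -309.50421142578125), (19.417985916137695, 88.8626708984375), 85.37857055664062)
```

play_rows(
  steps=[
    [[-0.7,-2,40,0,0,-0.008],[0,0,40,0,0,0],[0,0,40,0,0,0],[0,0,40,0,0,0],[0,0,27,0,0,0],[0,0,13,0,0,0],[0,0,0,0,0,0],[0,0,0,0,0,0]],
  ],
)

```text
time: 13.2
eef_pos: [0.4532, -0.3107, 0.0371]
ee_rot: [[-0.997, 0.081, 0.002], [0.08, 0.997, -0.002], [-0.002, -0.002, -1.0]]
wrist_force: [-0.1, 0.7, 0.7]
grip_width: 0.0852
gripper_force: 0.0
```

play_rows(
  steps=[
    [[0,0,0,0,0,0],[0,0,0,0,0,0],[0,0,0,0,0,0],[0,0,0,0,0,0],[0,0,0,0,0,0],[0,0,0,0,0,0],[0,0,0,0,0,0]],
  ],
  hand=1,
)

```text
time: 13.9
eef_pos: [0.4522, -0.3102, 0.0358]
ee_rot: [[-0.997, 0.081, 0.0], [0.081, 0.997, -0.0], [-0.0, -0.0, -1.0]]
wrist_force: [-0.6, 0.4, 3.5]
grip_width: 0.019
gripper_force: 61.3
```

play_rows(
  steps=[
    [[0,0,-30,0,0,0],[0,0,-48,0,0,0],[0,0,-48,0,0,0],[0,0,-48,0,0,0],[0,0,-48,0,0,0]],
  ],
)

```text
time: 14.4
eef_pos: [0.4516, -0.3096, 0.2587]
ee_rot: [[-0.997, 0.081, -0.001], [0.081, 0.997, 0.001], [0.001, 0.0, -1.0]]
wrist_force: [0.8, -1.0, -1.2]
grip_width: 0.019
gripper_force: 60.7
```

play_rows(
  steps=[
    [[-13.5,39.4,0,0,0,0],[-13.5,39.4,0,0,0,0],[-13.5,39.4,0,0,0,0],[-13.5,39.4,0,0,0,0],[-13.5,39.4,0,0,0,0],[-13.5,39.4,0,0,0,0],[-13.5,39.4,0,0,0,0],[-13.5,39.4,0,0,0,0],[0,0,0,0,0,0.0775],[0,0,0,0,0,0.0775]],
  ],
)

```text
time: 15.4
eef_pos: [0.5851, -0.0031, 0.2564]
ee_rot: [[-0.972, 0.234, -0.002], [0.234, 0.972, -0.0], [0.002, -0.0, -1.0]]
wrist_force: [-0.6, 0.1, -0.6]
grip_width: 0.0191
gripper_force: 60.8
```

play_rows(
  steps=[
    [[0,0,0,0,0,0],[0,0,0,0,0,0],[0,0,0,0,0,0]],
  ],
)

```text
time: 15.7
eef_pos: [0.585, -0.0049, 0.2572]
ee_rot: [[-0.972, 0.233, -0.0], [0.233, 0.972, 0.0], [0.0, -0.0, -1.0]]
wrist_force: [-0.5, 0.1, -0.4]
grip_width: 0.019
gripper_force: 60.8
```

```bash
python3 e.py w6.png g
```

```text
15.7 [ 0.585  -0.0049  0.2572] [-0.5  0.1 -0.4]
TCP local [  0.1 -30.7]Traceback (most recent call last):
  File "e.py", line 11, in <module>
    for z0,z1 in [(.04,.05),(.06,.07),(.09,.1)]+[(t[:,2].max()-.006,1)]:
                                                  ~~~~~~~~~~^^
    return umr_maximum(a, axis, None, out, keepdims, initial, where)
ValueError: zero-size array to reduction operation maximum which has no identity
```

play_rows(
  steps=[
    [[0,0.3,35,0,0,0],[0,0,42,0,0,0],[0,0,42,0,0,0],[0,0,36,0,0,0],[0,0,20,0,0,0],[0,0,0,0,0,0],[0,0,0,0,0,0]],
  ],
)

```text
time: 16.45
eef_pos: [0.5855, -0.0046, 0.083]
ee_rot: [[-0.972, 0.234, 0.0], [0.234, 0.972, -0.0], [-0.0, 0.0, -1.0]]
wrist_force: [0.8, -0.2, 0.1]
grip_width: 0.0188
gripper_force: 60.8
```

```bash
python3 e.py w7.png g
```

```text
16.45 [ 0.5855 -0.0046  0.083 ] [ 0.8 -0.2  0.1]
TCP local [  0.6 -30.3]
tin z 0.06 152 [[-43.8, -43.6, -43.4, -42.6, -42.5], [-40.6, -39.7, -32.1, -23.7, -22.9]]
tin z 0.09 157 [[-43.8, -43.8, -43.4, -43.1, -42.7], [-40.5, -39.8, -32.0, -24.6, -23.5]]
ang ((-12.411924362182617, -23.047292709350586), (0.0, 0.0), 0.0)
wall 1 [73.3 75.5 80.9]
wall -1 [-82.5 -78.2 -75.4]
slot -1 354 [[-41.4, -42.1], [-37.8, -30.9], [-33.8, -20.3]]
```

View pics/w7.png

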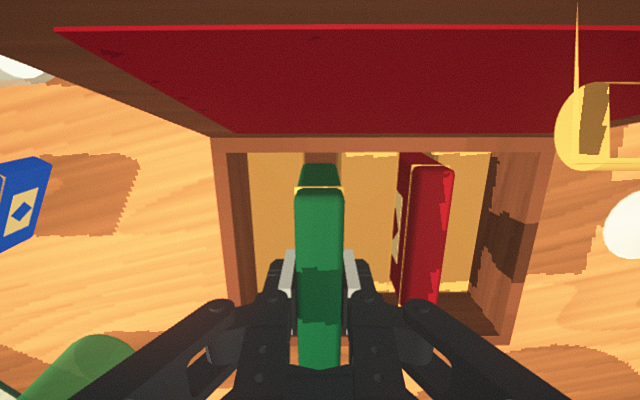

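The green tin stands over slot_b (tin end 300–340 at row 164, slot 304–342 at row 155), offset about as the first was. Lowering it.

play_rows(
  steps=[
    [[0.7,0.3,0,0,0,0],[0,0,6,0,0,0],[0,0,5,0,0,0],[0,0,5,0,0,0],[0,0,4,0,0,0],[0,0,3,0,0,0],[0,0,0,0,0,0]],
  ],
)

```text
time: 17.2
eef_pos: [0.5841, -0.0038, 0.0587]
ee_rot: [[-0.972, 0.234, -0.001], [0.234, 0.972, 0.0], [0.001, -0.0, -1.0]]
wrist_force: [0.5, 0.1, -1.0]
grip_width: 0.0192
gripper_force: 60.8
```

play_rows(
  steps=[
    [[0,0,4,0,0,0],[0,0,4,0,0,0],[0,0,4,0,0,0],[0,0,3,0,0,0],[0,0,2,0,0,0],[0,0,0.5,0,0,0],[0,0,0,0,0,0],[0,0,0,0,0,0]],
  ],
)

```text
time: 18.0
eef_pos: [0.5847, -0.0039, 0.0421]
ee_rot: [[-0.972, 0.234, 0.0], [0.234, 0.972, -0.0], [-0.0, 0.0, -1.0]]
wrist_force: [0.7, -0.7, -0.4]
grip_width: 0.0191
gripper_force: 60.8
```

play_rows(
  steps=[
    [[0,0,0,0,0,0],[0,0,0,0,0,0],[0,0,0,0,0,0],[0,0,0,0,0,0]],
  ],
  hand=0.2,
)

```text
time: 18.4
eef_pos: [0.5848, -0.0039, 0.0422]
ee_rot: [[-0.972, 0.234, 0.0], [0.234, 0.972, -0.0], [-0.0, 0.0, -1.0]]
wrist_force: [0.6, -1.6, -0.3]
grip_width: 0.0342
gripper_force: 0.0
```

play_rows(
  steps=[
    [[0,0,-10,0,0,0],[0,0,-30,0,0,0],[0,0,-45,0,0,0],[0,0,-45,0,0,0],[0,0,-45,0,0,0],[0,0,-40,0,0,0],[0,0,0,0,0,0],[0,0,0,0,0,0]],
  ],
)

```text
time: 19.2
eef_pos: [0.5853, -0.0039, 0.2594]
ee_rot: [[-0.972, 0.234, 0.004], [0.234, 0.972, -0.001], [-0.004, 0.0, -1.0]]
wrist_force: [-0.4, -0.2, -1.0]
grip_width: 0.0345
gripper_force: 0.0
```

```bash
python3 e.py w8.png g
python3 - <<'E'
from h import *
a=np.radians(-13.5);R=np.array([[np.cos(a),np.sin(a)],[-np.sin(a),np.cos(a)]])
c=cam('wrist');P=cloud(c);q=P[c['depth']>0].copy();q[:,:2]=(q[:,:2]-[.592,.025])@R.T
for s in (.0285,-.0315):
    k=q[(abs(q[:,1]-s)<.014)&(abs(q[:,0])<.05)&(q[:,2]>.055)&(q[:,2]<.1)]
    print(len(k),np.percentile(k[:,2],[5,50,90,98]).round(4))
# lid line, in the vertical plane along case x
for n in ('wrist','top'):
    if n!='wrist': c=cam(n);P=cloud(c);q=P[c['depth']>0].copy();q[:,:2]=(q[:,:2]-[.592,.025])@R.T
    k=q[(q[:,0]<-.04)&(q[:,0]>-.16)&(abs(q[:,1])<.075)&(q[:,2]>.09)&(q[:,2]<.23)]
    for z in np.arange(.095,.22,.015):
        g=k[abs(k[:,2]-z)<.005]
        if len(g)>3: print(n,z.round(3),len(g),np.percentile(g[:,0]*1000,[2,50,98]).round(1))
E
```

```text
19.2 [ 0.5853 -0.0039  0.2594] [-0.4 -0.2 -1. ]
TCP local [  0.3 -29.7]
tin z 0.04 13 [[-44.0, -44.0, -43.9, -43.8, -43.8], [-38.6, -38.0, -32.0, -26.0, -25.5]]
tin z 0.06 743 [[-43.8, -42.4, -5.8, 39.8, 44.5], [-40.6, -40.3, -30.9, -22.3, -22.0]]
tin z 0.066 1407 [[-42.8, -39.8, -2.5, 39.7, 43.5], [-40.6, -39.7, -31.0, -22.6, -22.1]]
ang ((0.5749053955078125, -31.543811798095703), (88.64546966552734, 18.47374725341797), 0.44124463200569153)
wall 1 [73.4 76.4 80.7]
wall -1 [-83.2 -79.4 -76.3]
slot 1 20 [[-44.0, 21.9], [-43.7, 33.2], [-41.8, 39.7]]
slot -1 10 [[-43.8, -42.0], [-42.5, -21.7], [-39.1, -21.1]]
1654 [0.0607 0.0698 0.0708 0.0714]
1508 [0.0679 0.0699 0.0709 0.0715]
wrist 0.095 318 [-66.8 -65.8 -64.6]
wrist 0.11 471 [-70.9 -69.  -68. ]
wrist 0.125 396 [-74.6 -72.9 -71.9]
wrist 0.14 470 [-78.7 -77.1 -76.3]
wrist 0.155 596 [-83.  -81.5 -80.1]
wrist 0.17 740 [-86.8 -85.4 -84.2]
wrist 0.185 1036 [-91.6 -90.  -87.7]
wrist 0.2 2624 [-100.8  -94.7  -75.4]
top 0.2 12 [-100.2  -97.3  -94.5]
```

Both tins are home (tops at 70 mm). The lid is at about 1.85 rad, so I'll take the shut fingers round behind it.

play_rows(
  steps=[
    [[34,7.2,0,0,0,0],[34,7.2,0,0,0,0],[34,7.2,0,0,0,0],[34,7.2,0,0,0,0],[0,0,0,0,0,0],[0,0,30,0,0,0],[0,0,30,0,0,0],[0,0,25,0,0,0],[0,0,0,0,0,0],[0,0,0,0,0,0]],
  ],
  hand=1,
)

```text
time: 20.35
eef_pos: [0.4589, 0.0557, 0.1713]
ee_rot: [[-0.972, 0.234, -0.002], [0.234, 0.972, -0.0], [0.002, -0.001, -1.0]]
wrist_force: [0.5, -0.5, 0.9]
grip_width: 0.0003
gripper_force: 0.0
```

```bash
cat > s.py <<'E'
from h import *
a=np.radians(-13.5);R=np.array([[np.cos(a),np.sin(a)],[-np.sin(a),np.cos(a)]])
S=read_state();print(S['time'],(R@(S['eef_pos'][:2]-[.592,.025])*1000).round(1),S['eef_pos'][2],S['wrist_force'],S['grip_width'])
c=cam('side');P=cloud(c);save(c,'s_%d.png'%(S['time']*100))
for n in ('lid',):
    for o in vision.outline_of(n,'side')[:1]:
        m=o['region']&(c['depth']>0);q=P[m];q[:,:2]=(q[:,:2]-[.592,.025])@R.T;print(n,o['conf'],np.percentile(q*1000,[3,50,97],axis=0).round(0).tolist())
E
python3 s.py
```

```text
20.35 [-136.6   -1.2] 0.17125921202397396 [ 0.50078282 -0.48493054  0.89974698] 0.0003376665990702164
lid 0.88 [[-100.0, -84.0, 52.0], [-87.0, -22.0, 154.0], [-22.0, 301.0, 208.0]]
```

Now push the lid over along its arc.

play_rows(
  steps=[
    [[-14.5,0,-2.5,0,0,0],[-14.5,0,-2.5,0,0,0],[-14.5,0,-2.5,0,0,0],[-14.5,0,-2.5,0,0,0],[-14.2,0,1,0,0,0],[-14.2,0,1,0,0,0],[-14.7,0,5.5,0,0,0],[-14.7,0,5.5,0,0,0]],
  ],
)

```text
time: 21.25
eef_pos: [0.5733, 0.0287, 0.1711]
ee_rot: [[-0.972, 0.234, 0.002], [0.234, 0.972, 0.0], [-0.002, 0.001, -1.0]]
wrist_force: [-2.2, 0.4, 0.1]
grip_width: 0.0001
gripper_force: 0.7
```

```bash
python3 s.py
```

```text
21.25 [-19.1  -0.8] 0.1710642038465815 [-2.17030061  0.40975344  0.1067813 ] 9.680906140711647e-05
lid 0.82 [[-65.0, -84.0, 19.0], [-34.0, -16.0, 130.0], [42.0, 305.0, 185.0]]
```

play_rows(
  steps=[
    [[-12.5,0,9.6,0,0,0],[-12.5,0,9.6,0,0,0],[-9,0,12.9,0,0,0],[-9,0,12.9,0,0,0],[-4.4,0,12,0,0,0],[-4.4,0,10,0,0,0],[0,0,0,0,0,0]],
  ],
)

```text
time: 22.05
eef_pos: [0.6213, 0.0168, 0.1006]
ee_rot: [[-0.972, 0.234, -0.002], [0.234, 0.972, 0.0], [0.002, -0.0, -1.0]]
wrist_force: [-0.2, 0.5, -0.8]
grip_width: -0.0002
gripper_force: 0.0
```

```bash
python3 s.py
```

```text
22.05 [30.4 -1.2] 0.10058385494267519 [-0.21780026  0.51531657 -0.77914258] -0.000197884455844387
lid 0.89 [[-60.0, -83.0, 85.0], [-9.0, -20.0, 94.0], [55.0, 72.0, 105.0]]
```

play_rows(
  steps=[
    [[0,0,-12,0,0,0],[-20,0,0,0,0,0],[0,0,6,0,0,0],[0,0,5,0,0,0],[0,0,5,0,0,0],[0,0,4,0,0,0],[0,0,3,0,0,0],[0,0,2,0,0,0],[0,0,0,0,0,0]],
  ],
)

```text
time: 23.05
eef_pos: [0.6414, 0.0121, 0.0895]
ee_rot: [[-0.972, 0.233, 0.0], [0.233, 0.972, -0.0], [-0.0, -0.0, -1.0]]
wrist_force: [-1.2, -0.0, 3.8]
grip_width: -0.0001
gripper_force: 2.0
```

play_rows(
  steps=[
    [[0,0,1.5,0,0,0],[0,0,1.5,0,0,0],[0,0,1.5,0,0,0],[0,0,1,0,0,0],[0,0,0,0,0,0]],
  ],
)

```text
time: 23.55
eef_pos: [0.6412, 0.0122, 0.0835]
ee_rot: [[-0.972, 0.234, -0.001], [0.234, 0.972, 0.0], [0.001, -0.0, -1.0]]
wrist_force: [-2.6, -0.7, 4.4]
grip_width: -0.0001
gripper_force: 2.2
```

play_rows(
  steps=[
    [[0,0,1,0,0,0],[0,0,1,0,0,0],[0,0,1,0,0,0],[0,0,0,0,0,0]],
  ],
)

```text
time: 23.95
eef_pos: [0.6413, 0.0122, 0.0833]
ee_rot: [[-0.972, 0.233, -0.002], [0.233, 0.972, 0.0], [0.002, -0.0, -1.0]]
wrist_force: [-8.3, 0.1, 15.9]
grip_width: 0.0002
gripper_force: 8.3
```

play_rows(
  steps=[
    [[0,0,1,0,0,0],[0,0,0.5,0,0,0],[0,0,0,0,0,0]],
  ],
)

```text
time: 24.25
eef_pos: [0.6414, 0.0122, 0.0833]
ee_rot: [[-0.972, 0.233, -0.002], [0.233, 0.972, -0.0], [0.002, -0.001, -1.0]]
wrist_force: [-13.0, 0.2, 22.0]
grip_width: -0.0004
gripper_force: 11.3
```

play_rows(
  steps=[
    [[0,0,-10,0,0,0],[0,0,-40,0,0,0],[0,0,-45,0,0,0],[0,0,-45,0,0,0],[0,0,-40,0,0,0],[30,0,0,0,0,0],[0,0,0,0,0,0],[0,0,0,0,0,0]],
  ],
)

```text
time: 25.05
eef_pos: [0.6118, 0.0192, 0.2578]
ee_rot: [[-0.972, 0.233, -0.001], [0.233, 0.972, 0.0], [0.001, -0.0, -1.0]]
wrist_force: [0.5, 0.5, 0.2]
grip_width: -0.0002
gripper_force: 0.0
```

```bash
python3 s.py
python3 - <<'E'
from h import *
a=np.radians(-13.5);R=np.array([[np.cos(a),np.sin(a)],[-np.sin(a),np.cos(a)]])
for n in ('wrist','top'):
    c=cam(n);P=cloud(c);save(c,'f_%s.png'%n);q=P[c['depth']>0].copy();q[:,:2]=(q[:,:2]-[.592,.025])@R.T
    k=q[(abs(q[:,0])<.055)&(abs(q[:,1])<.07)&(q[:,2]>.06)&(q[:,2]<.12)]
    print(n,len(k),np.median(k[:,2]),'slope rad',np.polyfit(k[:,0],k[:,2],1)[0])
E
```

```text
25.05 [20.6 -1. ] 0.25776279600112373 [0.47116103 0.46566908 0.23512822] -0.00016758645905516517
lid 0.69 [[-62.0, -82.0, 81.0], [-3.0, -10.0, 85.0], [58.0, 77.0, 87.0]]
wrist 15106 0.08355535113327878 slope rad 0.0018514877828165052
top 259 0.08416550303296932 slope rad 0.0014056595937483693
```

View pics/f_wrist.png

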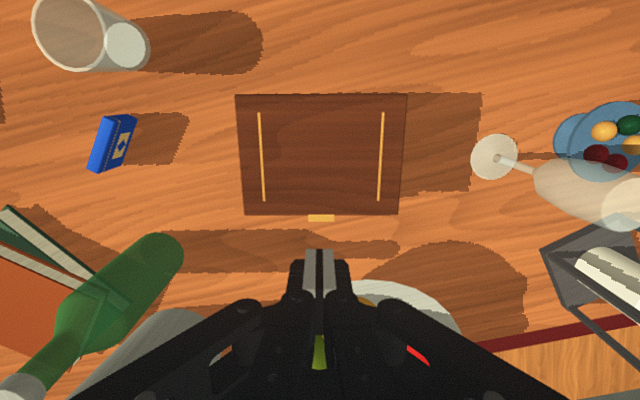

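The picture shows the lid flat and shut at (320,155), with its tongue down over the front at (320,217). The measured slope is 0.002 rad, and the glasses and other things nearby are still standing.

```bash
python3 -c "
from station import job
print(job.close_job())"
```

```text
the job is handed in; nothing more can be done
None
```

Both tins are fully home in the case, burgundy in slot_a and green in slot_b, the lid is snapped shut (measured flat to about 0.002 rad), and the job was handed in at about 25 s of the 72 s allowed; the hand-in returned no verdict.

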